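# Lower the eye shield and start the bench grinder

## Task

The punches need dressing: get the bench grinder running safely. First swing its eye shield all the way down over the grinding wheel, then pull the mushroom knob on the starter box out until it snaps over and stays out, and let go. Leave the tools lying on the bench where they are.

Things in the scene. Friction and masses are not known exactly. Their poses are not given: they have to be found in the camera images.
- grinder: green-grey bench grinder bolted to the bench, 310 mm wide (its y), 225 mm high without the shield; origin on the bench under the middle of its base; its front is its -x, z up. The guarded grinding wheel (guard 166 mm in diameter, 46 mm wide) is at its right end (-y), 118 mm from the middle; at the left end is an open rubber polishing wheel. Its one eye shield is at the grinding wheel
- shield_hinge (a point): middle of the eye shield's hinge line, at the top front of the wheel guard: 50 mm in front of (-x), 118 mm to the right of (-y) and 228 mm above the grinder's origin; the hinge line runs along the grinder's y
- eye_shield (a joint): shield angle, rad: 0 = fully lowered on its stop, the pane sloping 0.35 rad (20 degrees) below level going forward from the hinge; grows as it swings up, so the pane's slope above level is joint - 0.35. Starts raised, 0.8 to 1.25. Stiff pivot: it stays where it is left; 1 to 2 N on the upper face near the free edge moves it down
- shield_edge (a point): middle of the shield's free (front) edge, 138 mm from the hinge line. The shield is a flat clear pane in a black frame, 120 mm wide (along the grinder's y), reaching from 15 to 138 mm from the hinge line, 5 mm thick (frame 8 mm), its mid-plane through the hinge line
- starter: grey motor-starter box fixed to the bench on a 140 x 130 mm dark foot plate: 110 mm wide (its y), 125 mm high, about 100 mm deep; origin on the bench under its middle; its front is its -x, z up. The front panel leans back 10 degrees and carries one black mushroom knob; nothing stands above the box
- start_knob (a joint): travel of the mushroom knob along its axis, m: 0 = in (off), 0.016 = out (on), at its stop. Over-centre spring: about 10 N starts it outward, the force fades to nothing at 0.008, and past that it snaps out to the stop by itself and rests there
- knob_neck (a point): point on the axis of the knob's stem, moving with the knob; with the knob in, it is midway in the gap behind the head, 66 mm in front of (-x) and 88 mm above the starter's origin. The axis points out of the panel: (-0.985, 0, 0.174) in the starter's frame. Stem 18 mm in diameter; the gap is 40 mm along the axis, open above, below and at the sides
- knob_head (a point): centre of the flat back of the knob's black mushroom head, moving with the knob, 20 mm further out along the axis than the knob_neck point. The head is 56 mm in diameter and 23 mm thick, domed in front. With the knob in, a steel collar 36 mm in diameter on the panel ends 40 mm behind this point
- hammer: chasing hammer lying flat, wooden handle and dark steel head, 250 mm long overall along its x, 26 mm high; origin under its centre
- mallet: wooden mallet lying on its side, 230 mm long, head 64 mm in diameter and 100 mm long; origin on the table under its middle
- punch_0: square steel chasing punch, 120 x 11 x 11 mm, lying flat along its x; origin under its centre; it lies between the grinder and the starter
- punch_1: square steel chasing punch, 130 x 11 x 11 mm, lying flat; origin under its centre
- punch_2: square steel chasing punch, 110 x 11 x 11 mm, lying flat; origin under its centre
- stake: flat round iron stake, 96 mm in diameter, 32 mm high; origin under its centre
- tin: upright tin can, 100 mm in diameter, 110 mm high; origin under its centre

How it is judged:
On the way, in this order (a step that is already met when the one before it is completed fails the run):
1. the eye shield is swung fully down (within 0.1 rad of its stop) (value of joint eye_shield below 0.1 rad), for 0.2 s.
2. with the shield down, the starter knob is pulled out (at least 13 of its 16 mm) (value of joint start_knob above 0.013 m and value of joint eye_shield below 0.1 rad), for 0.2 s.
At the end, for the whole second after the job is handed in: The eye shield rests lowered, within 0.1 rad of its stop; the starter knob rests out, at least 13 of its 16 mm; both are still, and the seven loose tools (hammer, mallet, three punches, iron stake, tin) are within 40 mm of where they lay (all of step 2 and velocity of joint start_knob between -0.01 and 0.01 m/s and velocity of joint eye_shield between -0.05 and 0.05 rad/s and distance of each of hammer, mallet, punch_0, punch_1, punch_2, stake, tin from where it was at the start of the episode below 0.04 m); the robot touches nothing.
It fails at once if the starter knob is pulled more than halfway out while the eye shield is still up (more than 0.1 rad above its stop) (value of joint start_knob above 0.008 m and not (value of joint eye_shield below 0.1 rad)).
It fails at once if a loose tool or piece on the bench is shifted by more than 40 mm (distance of any of hammer, mallet, punch_0, punch_1, punch_2, stake, tin from where it was at the start of the episode above 0.04 m).
It also fails if it takes over 51 s, if anything falls off the work surface, if the arm or the gripper's body presses on something with over 40 N, if the wrist force passes 120 N, or if a joint passes its speed limit or range.

## Robot

A 7-joint arm with a two-finger parallel gripper is mounted at the origin on the work surface. World frame = base frame: x ahead of the robot, y to its left, z up, the work surface at z = 0. Lengths are in m, angles in rad, forces in N, time in s.
With the tool pointing down it reaches from about 0.425 to 0.875 m from the base axis. Payload 8.4 kg.
Tool frame: the origin (TCP) lies midway between the tips of the shut fingers; the grasp point (between the pads) lies 19 mm behind it; z points along the fingers, y is the line along which they close (so a half turn about z gives the same grasp; the last joint's range is limited). The gripper opens to 85 mm and grips with 20 to 120 N. Pads are 22 mm wide; open, the fingers measure 114 mm over their backs; the gripper's body (76 mm by 85 mm) begins 54 mm behind the grasp point. The pads swing forward as they close: fully open they stand 13 mm farther back than shut.
Start: joints at [-1.272, 0.333, 0.04, 1.465, -0.013, 1.343, -0.059], TCP at [0.252, 0.599, 0.203] pointing down, gripper open.
Joint ranges: [-2.58, 2.58], [-0.38, 2.09], [-1.3, 1.39], [0.25, 2.4], [-1.5, 4.64], [0.08, 2.09], [-2.65, 2.65]. Speed limits (rad/s): [2.22, 2.22, 2.79, 2.79, 3.14, 3.14, 3.14].

## Interface

Orientations are given as a unit quaternion [w, x, y, z].
In Python, from cell import r, cams gives the robot as it stands.
- The arm moves only by the tool carry_out, never from a script. Its argument "plan" is a list of rows, each a list of 2 entries, a list of its own where there are three numbers: the shift along the tool's x, y, z in cm, then the turn about the tool's z in rad. A call has 1 to 10 rows; each row is the pose to reach, as a shift and turn from the pose commanded when the call began, along the tool's axes at that moment; what a row does not reach only later rows make up. A row lasts 1/10 s, in which the tool goes at most 50 mm and 8.59 degrees, less where a joint would pass 70% of its speed; a pose out of reach is approached as far as the arm can. A call with a gripper value outside its range is refused whole. "jaw" is the closure in counts, from 0 (fully open) to 255 (shut), set as the call begins (left out, the last holds). The fingers move at their own pace and stop on an object; "squeeze" is the grip in N (left out, the last holds). Time passes only in rows, so rows that repeat a pose let the fingers close. It gives the time, the measured TCP pose, the force, the opening and the grip force at its end, in the units of the state.
- r.get_state(): the state, without advancing time (a new reading comes with each control period).
- cams.capture(name): name is "scene" or "top" or "wrist"; returns the picture (480x640x3 uint8, blue, green, red); there is no depth.
- cams.camera_model(name): a dict with "intrinsics" (3x3 intrinsics, pixels), "R" (3x3) and "t" (3): a world point X has camera coordinates R X + t. Camera axes: x right, y down, z forward; pixel columns grow to the right and rows downward; lengths in m; the calibration is good to about 2 mm. A picture is of the moment at which its call begins: read the wrist's pose just before it. camera_model takes no time and is no camera call; for the wrist camera it gives the pose at the moment of the call.
- r.close_job(): hands the job in; it is judged then, once.
The state is a dict: "time": time; "qpos": joint angles; "qd": joint speeds; "tau": joint torques, N m; "tcp_pos": TCP position; "tcp_rot": TCP orientation; "force": force on the tool from outside, world axes, zero at the start; "torque": the same for the moment, N m; "finger_gap": finger opening in m; "finger_force": force on a finger pad.
Only numpy, scipy, OpenCV 4.12 (cv2) and the standard library are available. Lean on these libraries where they do the work, as an engineer would, in place of code of your own. Each camera call takes 0.05 s, during which the arm holds its last target. There are 200 camera calls.

## Working session

There is one attempt and no reset: what is moved stays moved. The work goes in short steps, Python scripts to look and compute and a tool call to move; the robot and the scene stay as the last step left them, time stands still between calls to the robot, and variables do not carry over. Pictures are saved under pics/ and viewed, at most 10 in all, crops included, and the job is handed in when it is done.

Besides the shell and the picture viewer there is one more tool, called after "Request:" as name([rows], argument=value, ...), one row to a line, values as JSON. carry_out: Moves the arm, as the interface text tells. Its arguments: {"type":"object","properties":{"plan":{"type":"array","items":{"type":"array"}},"jaw":{"type":"number"},"squeeze":{"type":"number"}},"required":["plan"]}

```bash
mkdir -p pics; ls; python3 - <<'E'
from cell import r, cams
import cv2, numpy as np
np.set_printoptions(precision=4,suppress=True)
for n in ("scene","top"):
    cv2.imwrite(f"pics/{n}0.png",cams.capture(n))
    m=cams.camera_model(n); print(n,m)
s=r.get_state(); print(s)
E
```

```text
pics
scene {'intrinsics': array([[437.779 ,   0.    , 327.0541],
       [  0.    , 437.779 , 236.2593],
       [  0.    ,   0.    ,   1.    ]]), 'R': array([[ 0.0861,  0.9961,  0.0198],
       [ 0.6549, -0.0416, -0.7545],
       [-0.7508,  0.078 , -0.656 ]]), 't': array([ 0.0391, -0.2374,  1.6163])}
top {'intrinsics': array([[462.4472,   0.    , 323.8211],
       [  0.    , 462.4472, 235.0447],
       [  0.    ,   0.    ,   1.    ]]), 'R': array([[ 0.0091, -0.9998, -0.019 ],
       [-0.9956, -0.0072, -0.0939],
       [ 0.0937,  0.0198, -0.9954]]), 't': array([-0.0713,  0.57  ,  1.1112])}
{'time': 0.1, 'qpos': array([-1.2722,  0.3338,  0.0398,  1.4662, -0.0134,  1.3433, -0.0585]), 'qd': array([ 0.0001, -0.0013,  0.0003, -0.0016, -0.0008,  0.0004,  0.    ]), 'tau': array([  0.0045, -66.0018,   1.3702, -40.6471,   0.0169,   0.0091,
         0.    ]), 'tcp_pos': array([0.2516, 0.5988, 0.2021]), 'tcp_rot': array([-0.0001,  0.1976,  0.9803, -0.0007]), 'force': array([-0.0954,  0.2595,  1.6874]), 'torque': array([0.0257, 0.0229, 0.0211]), 'finger_force': 0.0, 'finger_gap': 0.08531522300939574}
```

View pics/scene0.png

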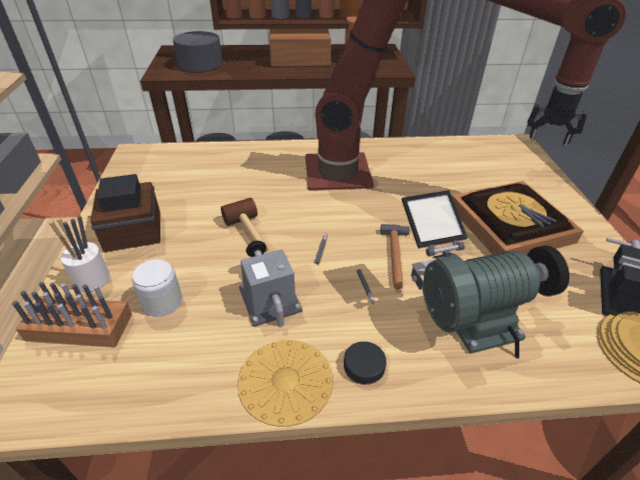

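View pics/top0.png

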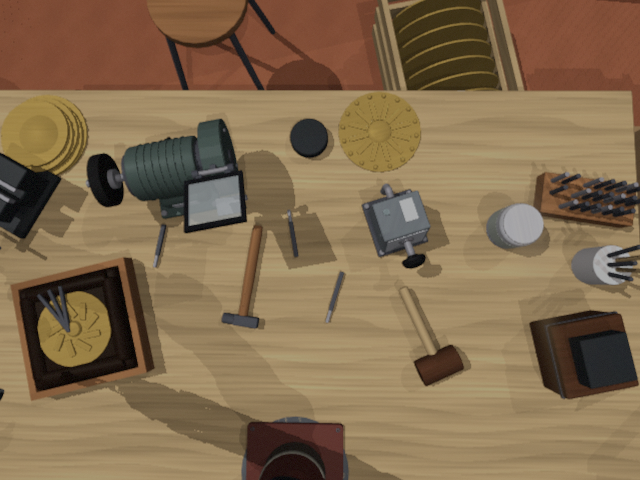

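The scene view shows the grinder at (480,290) with its raised shield at (435,220), and the starter at (268,285) with its knob at (257,247). In the top view the shield is at (215,200), the starter box at (397,220) and the knob at (413,260). I'll enlarge these areas next.

```bash
python3 - <<'E'
import cv2, numpy as np
s=cv2.imread("pics/scene0.png");t=cv2.imread("pics/top0.png")
c=lambda im,x,y,w=100,h=75:cv2.resize(im[y:y+h,x:x+w],(400,300),interpolation=cv2.INTER_CUBIC)
cv2.imwrite("pics/c1.png",np.vstack([np.hstack([c(s,385,180),c(t,165,165)]),np.hstack([c(s,220,235,120,90),c(t,350,180,120,90)])]))
E
```

```text
(no output)
```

View pics/c1.png

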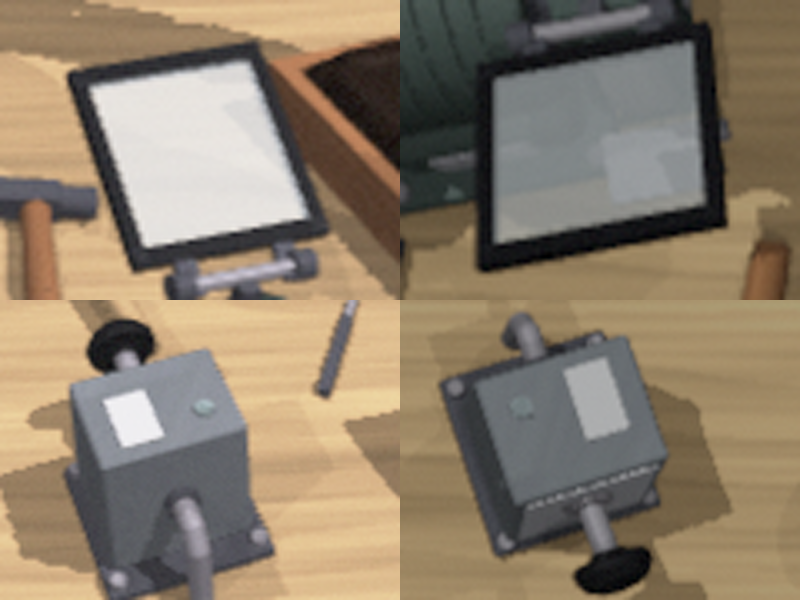

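The crops give clear corners for the shield frame, box top, foot plate and knob head, for example the shield's free edge in the top crop at (480,270)–(725,225). I'll triangulate them next.

```bash
cat > h.py <<'E'
import numpy as np, cv2
from cell import r, cams
np.set_printoptions(precision=4,suppress=True)
def ray(n,uv):
    m=cams.camera_model(n);R,t=m["R"],m["t"]
    d=R.T@np.linalg.inv(m["intrinsics"])@[*uv,1.]
    return -R.T@t,d/np.linalg.norm(d)
def tri(a,b):
    (p,d),(q,e)=ray("scene",a),ray("top",b)
    k=np.linalg.lstsq(np.c_[d,-e],q-p,rcond=None)[0]
    A,B=p+k[0]*d,q+k[1]*e
    return (A+B)/2,1e3*np.linalg.norm(A-B)
def onz(n,uv,z):
    p,d=ray(n,uv); return p+(z-p[2])/d[2]*d
E
python3 - <<'E'
from h import *
S=lambda x,y:(x/4+385,y/4+180); T=lambda x,y:((x-400)/4+165,y/4+165)
k=10/3
s=lambda x,y:(x/k+220,(y-300)/k+235); t=lambda x,y:((x-400)/k+350,(y-300)/k+180)
P={}
for n,a,b in [("free+y",S(258,43),T(480,270)),("free-y",S(70,72),T(725,225)),("hin+y",S(327,232),T(479,66)),("hin-y",S(135,268),T(709,25)),
 ("bf-",s(72,385),t(665,458)),("bf+",s(208,350),t(520,505)),("bb+",s(247,430),t(477,380)),("bb-",s(105,468),t(625,336)),("head",s(121,345),t(612,570))]:
    P[n],g=tri(a,b); print(n,P[n],"gap mm %.1f"%g)
fp=[onz("top",t(*c),.006) for c in ((442,380),(603,332),(660,508),(497,555))]
print("foot",fp,"mid",sum(fp)/4)
d=lambda a,b:P[a]-P[b]
E=(P["free+y"]+P["free-y"])/2;H=(P["hin+y"]+P["hin-y"])/2
print("edge",E,"hin15",H,"len",np.linalg.norm(E-H))
y=d("free+y","free-y")+d("hin+y","hin-y");print("yaw g",np.arctan2(-y[0],y[1]))
u=(E-H)/np.linalg.norm(E-H);print("hinge",E-u*.138,"slope",np.arcsin(u[2]),"fwd dir yaw",np.arctan2(-u[1],-u[0]))
yy=d("bf+","bf-")+d("bb+","bb-");xx=d("bb-","bf-")+d("bb+","bf+")
print("yaw s",np.arctan2(-yy[0],yy[1]),np.arctan2(xx[1],xx[0]),"w,d",np.linalg.norm(yy)/2,np.linalg.norm(xx)/2)
f=fp;print("foot yaw",[np.arctan2(*(v[1::-1])) for v in (f[0]-f[3],f[1]-f[2])],[np.arctan2(-v[0],v[1]) for v in (f[0]-f[1],f[3]-f[2])])
E
```

```text
free+y [0.549  0.1935 0.2922] gap mm 4.8
free-y [0.571  0.077  0.2925] gap mm 3.7
hin+y [0.6578 0.2131 0.2392] gap mm 1.1
hin-y [0.6797 0.0972 0.2387] gap mm 2.4
bf- [ 0.58   -0.3035  0.1268] gap mm 2.2
bf+ [ 0.5478 -0.205   0.1264] gap mm 5.2
bb+ [ 0.6325 -0.1773  0.1248] gap mm 3.6
bb- [ 0.663  -0.277   0.1254] gap mm 4.1
head [ 0.5059 -0.2728  0.0969] gap mm 1.9
foot [array([ 0.6516, -0.1631,  0.006 ]), array([ 0.689 , -0.2844,  0.006 ]), array([ 0.556 , -0.3257,  0.006 ]), array([ 0.5199, -0.2042,  0.006 ])] mid [ 0.6041 -0.2444  0.006 ]
edge [0.56   0.1352 0.2923] hin15 [0.6688 0.1552 0.239 ] len 0.1227894515266697
yaw g 0.18688022500543297
hinge [0.6822 0.1576 0.2324] slope 0.4493608010827505 fwd dir yaw 0.1811868225114515
yaw s 0.30626612331300107 0.31312991666914997 w,d 0.10392093647334943 0.08817205367170135
foot yaw [np.float64(0.3026579846856556), np.float64(0.30088251859345877)] [np.float64(0.29868956926651413), np.float64(0.2886743580906028)]
```

```bash
cat >> h.py <<'E'
from scipy.spatial.transform import Rotation as Ro
def go(target,yang=None):
    s=r.get_state();R=Ro.from_quat(s["tcp_rot"],scalar_first=True).as_matrix()
    ya=np.arctan2(R[1,1],R[0,1])
    print("t",s["time"],"tcp",s["tcp_pos"],"F",s["force"],"yang",ya,"q",s["qpos"])
    print("shift cm",R.T@(np.array(target)-s["tcp_pos"])*100,"turn",None if yang is None else -(yang-ya))
E
python3 - <<'E'
from h import *
go([.569,.137,.35],.238)
E
```

```text
t 0.1 tcp [0.2516 0.5988 0.2021] F [-0.0954  0.2595  1.6874] yang 1.1730237826852647 q [-1.2722  0.3338  0.0398  1.4662 -0.0134  1.3433 -0.0585]
shift cm [-47.1529 -30.3039 -14.7412] turn 0.9350237826852648
```

Request:
carry_out([
  [[0,0,-5],0],
  [[-2,-2,-10],0.1],
  [[-5,-4,-14.7],0.2],
  [[-9,-6,-14.7],0.3],
  [[-13,-8.5,-14.7],0.4],
  [[-17,-11,-14.7],0.5],
  [[-21,-13.5,-14.7],0.6],
  [[-25,-16,-14.7],0.7],
  [[-29,-18.5,-14.7],0.8],
  [[-33,-21,-14.7],0.93],
], jaw=255, squeeze=20)

```text
time: 1.1
tcp_pos: [0.4753, 0.2759, 0.3498]
tcp_rot: [-0.0, 0.618, 0.786, -0.0]
force: [0.6, 0.9, -1.0]
finger_gap: -0.0
finger_force: 0.0
```

```bash
python3 - <<'E'
from h import *
go([.569,.137,.32],.238)
E
```

```text
t 1.1 tcp [0.4753 0.2759 0.3498] F [ 0.5661  0.8919 -1.0448] yang 0.23880970275237431 q [-0.9435  0.0846  0.3677  1.4756 -0.0306  1.5873 -0.3387]
shift cm [-15.7161   5.8174   2.9741] turn 0.000809702752374325
```

Request:
carry_out([
  [[-4,1.5,0],0],
  [[-8,3,0],0],
  [[-12,4.5,0],0],
  [[-15.7,5.8,0],0],
  [[-15.7,5.8,2],0],
  [[-15.7,5.8,4],0],
  [[-15.7,5.8,6],0],
  [[-15.7,5.8,7],0],
  [[-15.7,5.8,8],0],
  [[-15.7,5.8,9],0],
])

```text
time: 2.1
tcp_pos: [0.5689, 0.1395, 0.2598]
tcp_rot: [0.0, 0.616, 0.788, 0.0]
force: [-0.2, -0.7, 1.8]
finger_gap: 0.0002
finger_force: 0.4
```

Request:
carry_out([
  [[0,0,1],0],
  [[0,0,2],0],
  [[0,0,3],0],
  [[0,0,4],0],
  [[0,0,5],0],
  [[0,0,5.7],0],
  [[0,0,6.3],0],
  [[0,0,6.7],0],
  [[0,0,6.7],0],
])

```text
time: 3.0
tcp_pos: [0.5686, 0.1393, 0.1924]
tcp_rot: [-0.0, 0.616, 0.788, -0.0]
force: [0.2, 0.3, 0.1]
finger_gap: 0.0
finger_force: 0.0
```

Request:
carry_out([
  [[0,0,0.2],0],
  [[0,0,0.4],0],
  [[0,0,0.4],0],
])

```text
time: 3.3
tcp_pos: [0.5688, 0.1393, 0.1889]
tcp_rot: [0.0, 0.616, 0.788, 0.0]
force: [-0.0, 0.9, -0.6]
finger_gap: -0.0
finger_force: 0.0
```

```bash
python3 - <<'E'
from h import *
s=cams.capture("scene");t=cams.capture("top")
c=lambda im,x,y,w=120,h=180:cv2.resize(im[y:y+h,x:x+w],(400,600),interpolation=cv2.INTER_CUBIC)
cv2.imwrite("pics/c2.png",np.hstack([c(s,380,140),c(t,150,120)]))
E
```

```text
(no output)
```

View pics/c2.png

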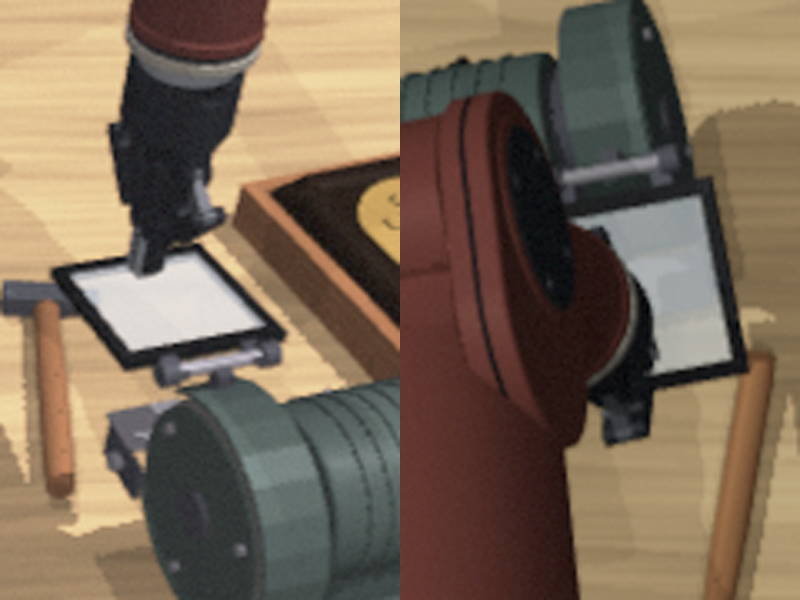

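The fingertips are on the pane near its free edge and the pane is well down. I'll keep pressing until the force shows the stop.

Request:
carry_out([
  [[0,0,0.2],0],
  [[0,0,0.4],0],
  [[0,0,0.4],0],
])

```text
time: 3.7
tcp_pos: [0.5686, 0.1393, 0.1846]
tcp_rot: [-0.0, 0.616, 0.788, -0.0]
force: [-0.9, 0.5, 0.3]
finger_gap: 0.0002
finger_force: 0.0
```

```bash
python3 - <<'E'
from h import *
k=10/3
E,g=tri((55/k+380,270/k+140),(345/k+150,370/k+120));print(E,g)
H,g=tri((125/k+380,366/k+140),(312/k+150,177/k+120));print(H,g,(H-E)/.123)
E
```

```text
[0.5602 0.0754 0.2162] 2.5911297301797815
[0.6782 0.0963 0.229 ] 2.4353329087591007 [0.9593 0.1697 0.1038]
```

```bash
python3 - <<'E'
from h import *
for n,o in (("scene",(380,140)),("top",(150,120))):
    m=cams.camera_model(n)
    for X in ([.5688,.1393,.1889],[.5688,.1393,.22]):
        c=m["intrinsics"]@(m["R"]@X+m["t"]); print(n,(c[:2]/c[2]-o)*10/3)
s=cams.capture("scene");t=cams.capture("top")
c=lambda im,x,y,w=80,h=120:cv2.resize(im[y:y+h,x:x+w],(400,600),interpolation=cv2.INTER_CUBIC)
cv2.imwrite("pics/c3.png",np.hstack([c(s,385,170),c(t,190,150)]))
print(r.get_state()["force"])
E
```

```text
scene [136.2097 302.913 ]
scene [143.1047 270.1319]
top [250.4203 359.8524]
top [238.7204 354.3338]
[ 0.0692  0.0196 -0.3508]
```

View pics/c3.png

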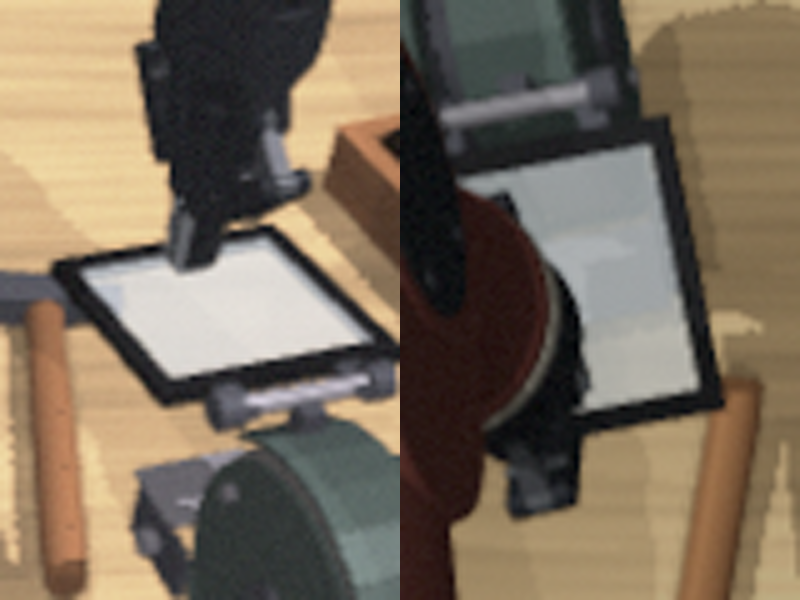

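The view shows the free edge still at z of about 0.215, but the TCP is at 0.185 with no force. So the tips slipped inside the free-edge bar and passed through the pane. I'll lift, move 1.5 cm toward the edge and press on the bar.

Request:
carry_out([
  [[0,0,-2],0],
  [[0,0,-4],0],
  [[0,0,-6],0],
  [[0,0,-6],0],
  [[0,-1.5,-6],0],
  [[0,-1.5,-6],0],
])

```text
time: 4.4
tcp_pos: [0.5532, 0.1353, 0.2445]
tcp_rot: [-0.0, 0.616, 0.788, -0.0]
force: [0.0, 0.1, 1.2]
finger_gap: 0.0002
finger_force: 0.0
```

Request:
carry_out([
  [[0,0,1],0],
  [[0,0,2],0],
  [[0,0,2.5],0],
  [[0,0,3],0],
  [[0,0,3.5],0],
])

```text
time: 4.9
tcp_pos: [0.5543, 0.1357, 0.2093]
tcp_rot: [-0.0, 0.616, 0.788, -0.0]
force: [0.5, 0.1, -0.2]
finger_gap: -0.0
finger_force: 0.0
```

Request:
carry_out([
  [[0,0,0.5],0],
  [[0,0,1],0],
  [[0,0,1.5],0],
  [[0,0,2],0],
  [[0,0,2.2],0],
  [[0,0,2.2],0],
])

```text
time: 5.5
tcp_pos: [0.554, 0.1357, 0.1876]
tcp_rot: [-0.0, 0.616, 0.788, -0.0]
force: [-0.1, -0.7, 0.6]
finger_gap: 0.0002
finger_force: 0.0
```

```bash
python3 - <<'E'
from h import *
s=cams.capture("scene");t=cams.capture("top")
c=lambda im,x,y,w=80,h=120:cv2.resize(im[y:y+h,x:x+w],(400,600),interpolation=cv2.INTER_CUBIC)
cv2.imwrite("pics/c4.png",np.hstack([c(s,385,170),c(t,190,150)]))
for n,o in (("scene",(385,170)),("top",(190,150))):
    m=cams.camera_model(n)
    X=r.get_state()["tcp_pos"]
    c=m["intrinsics"]@(m["R"]@X+m["t"]); print(n,(c[:2]/c[2]-o)*5)
E
```

```text
scene [164.7937 287.0564]
top [183.4801 424.1395]
```

View pics/c4.png

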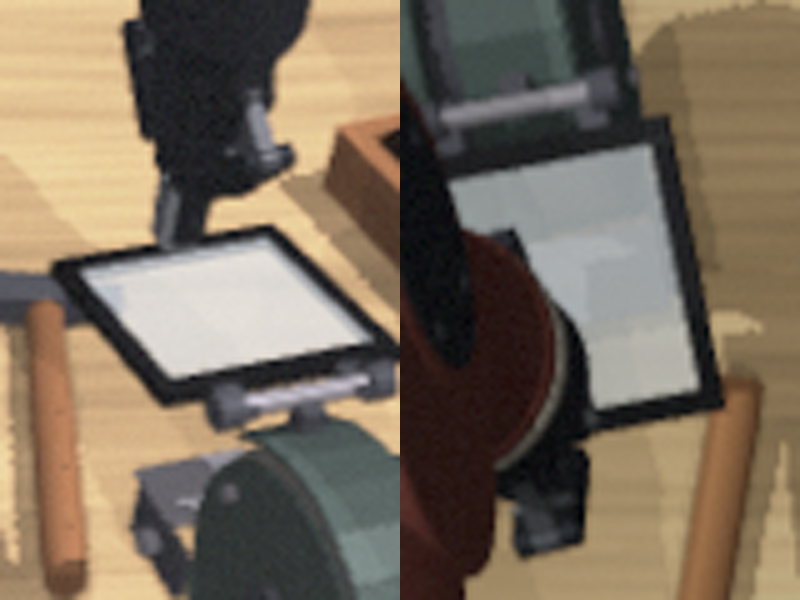

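The shield hasn't moved since the last view, and the finger vanishes at the bar's outer edge at (175,245). I'll check with the wrist camera.

```bash
python3 - <<'E'
from h import *
m=cams.camera_model("scene")
for z in (0.2021,.2151,.24):
    c=m["intrinsics"]@(m["R"]@[.2516,.5988,z]+m["t"]); print(c[:2]/c[2])
E2,g=tri((55/5+385,265/5+170),(322/5+190,405/5+150));print(E2,g)
m=cams.camera_model("wrist");c=m["intrinsics"]@(m["R"]@r.get_state()["tcp_pos"]+m["t"]); print("wrist tcp px",c[:2]/c[2],c[2])
cv2.imwrite("pics/w1.png",cams.capture("wrist"))
E
```

```text
[542.8464 154.6572]
[544.3116 150.9137]
[547.171  143.6079]
[0.5608 0.0747 0.2105] 2.8206402473479106
wrist tcp px [316.7904 286.0227] 0.18757217630255413
```

View pics/w1.png

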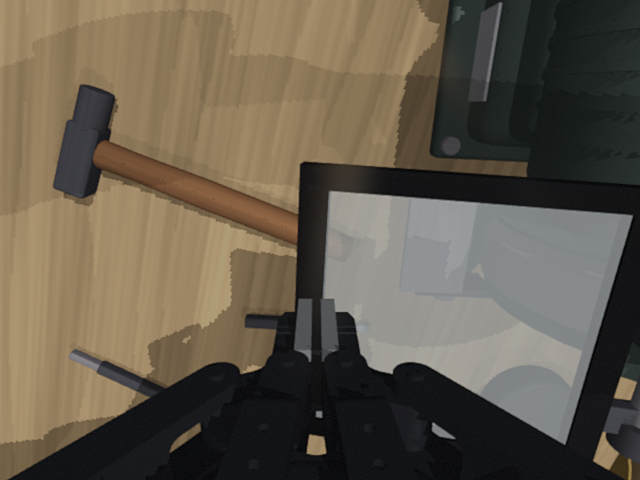

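```bash
python3 - <<'E'
from h import *
def px(n,X):
    m=cams.camera_model(n);c=m["intrinsics"]@(m["R"]@np.array(X)+m["t"]);return c[:2]/c[2],c[2]
f=np.array([-np.cos(.184),-np.sin(.184),0]);y=np.array([-np.sin(.184),np.cos(.184),0]);H=np.array([.682,.158,.230])
for s in (0,-.1,-.2,-.35):
    e=H+.138*(f*np.cos(s)+[0,0,np.sin(s)])
    print(s,e,[px(n,e+k*.06*y)[0] for n in ("wrist","scene","top") for k in (1,-1)])
t=r.get_state()["tcp_pos"]
print(t,[px("wrist",t+[0,0,d])[0] for d in (0,.02,.03)])
E
```

```text
0 [0.5463 0.1328 0.23  ] [array([301.4946, 170.5035]), array([287.1389, 467.4869]), array([441.0334, 208.518 ]), array([395.7329, 215.8613]), array([194.1618, 241.9836]), array([252.497 , 231.6086])]
-0.1 [0.547  0.1329 0.2162] [array([304.7904, 164.4036]), array([290.797, 441.016]), array([440.1022, 213.0993]), array([395.1435, 220.4944]), array([196.1115, 242.1838]), array([253.6009, 231.9594])]
-0.2 [0.549  0.1333 0.2026] [array([311.1612, 159.5956]), array([296.8786, 418.4943]), array([439.4439, 217.8984]), array([394.7831, 225.3573]), array([197.8888, 241.727 ]), array([254.5569, 231.6486])]
-0.35 [0.5546 0.1343 0.1827] [array([324.911 , 154.2344]), array([309.4894, 390.8377]), array([438.9662, 225.4241]), array([394.6665, 233.0001]), array([200.2113, 239.8809]), array([255.7079, 230.0104])]
[0.5543 0.1358 0.1882] [array([316.8153, 285.9409]), array([316.9451, 306.5929]), array([317.0217, 318.7698])]
```

The wrist view shows the tips at (316,298) above the bar, and the frame corner at (302,163), so the slope is about −0.12. The tips appear to sit about 3 cm above the reported TCP, so I'll keep going down and watch the force.

Request:
carry_out([
  [[0,0,0.5],0],
  [[0,0,1],0],
  [[0,0,1.5],0],
  [[0,0,2],0],
  [[0,0,2.4],0],
  [[0,0,2.4],0],
])

```text
time: 6.25
tcp_pos: [0.5537, 0.1356, 0.1631]
tcp_rot: [-0.0, 0.616, 0.788, -0.001]
force: [-0.4, -0.7, 0.1]
finger_gap: -0.0002
finger_force: 0.0
```

Request:
carry_out([
  [[0,0,0.3],0],
  [[0,0,0.6],0],
  [[0,0,0.8],0],
  [[0,0,0.8],0],
])

```text
time: 6.65
tcp_pos: [0.5547, 0.1359, 0.1573]
tcp_rot: [0.0, 0.616, 0.788, 0.001]
force: [-3.3, -0.9, 11.2]
finger_gap: 0.0001
finger_force: 5.8
```

```bash
python3 - <<'E'
from h import *
s=cams.capture("scene");t=cams.capture("wrist")
c=lambda im,x,y,w=80,h=120:cv2.resize(im[y:y+h,x:x+w],(320,480),interpolation=cv2.INTER_CUBIC)
cv2.imwrite("pics/c5.png",np.hstack([c(s,385,170),t[:,160:640]]))
print(r.get_state()["force"])
E
```

```text
[-5.1537 -2.1026 11.2602]
```

View pics/c5.png

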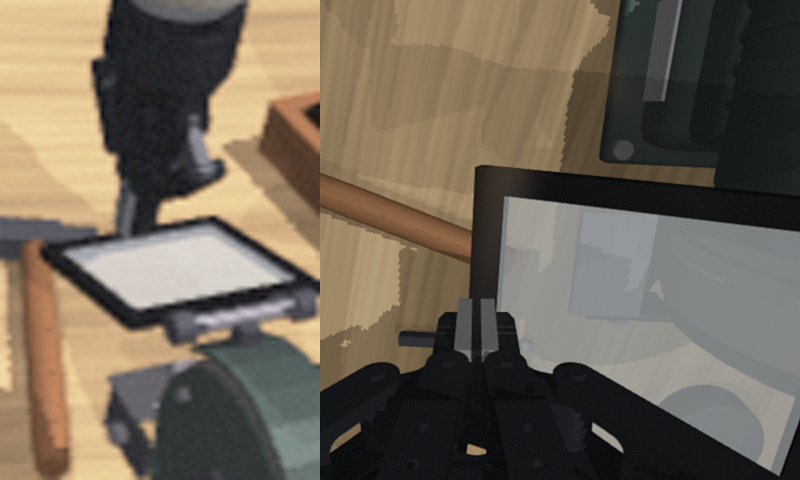

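At the stop: 11 N, and the free −y corner in the scene view is at about (395.7,232.5), which matches the lowered pose. So the real tips are about 31 mm above the reported TCP. Next I'll lift off and go above the knob.

Request:
carry_out([
  [[0,0,-2],0],
  [[0,0,-5],0],
  [[0,0,-9],0],
  [[0,0,-12],0],
  [[0,0,-12],0],
], jaw=105)

```text
time: 7.25
tcp_pos: [0.5561, 0.136, 0.2804]
tcp_rot: [0.002, 0.616, 0.788, 0.003]
force: [-0.0, -0.1, 0.4]
finger_gap: 0.0503
finger_force: 0.0
```

```bash
python3 - <<'E'
from h import *
go([.541,-.264,.27],-1.268)
E
```

```text
t 7.25 tcp [0.5561 0.136  0.2804] F [-0.0029 -0.1475  0.4467] yang 0.24275237934782862 q [-0.7562  0.1409  0.4973  1.5646 -0.0686  1.4465 -0.0122]
shift cm [-38.4689 -11.091    0.9153] turn 1.5107523793478286
```

Request:
carry_out([
  [[-4,-1.1,0],0.13],
  [[-8,-2.2,0],0.26],
  [[-12,-3.3,0],0.4],
  [[-16,-4.4,0],0.53],
  [[-20,-5.5,0],0.67],
  [[-24,-6.7,0],0.8],
  [[-28,-7.8,0],0.94],
  [[-31,-8.9,0],1.07],
  [[-34,-10,0],1.2],
  [[-36.5,-10.6,0],1.33],
])

```text
time: 8.25
tcp_pos: [0.5381, -0.2462, 0.2754]
tcp_rot: [-0.0, 0.972, 0.236, -0.0]
force: [-0.2, 0.0, 0.0]
finger_gap: 0.0499
finger_force: 0.0
```

```bash
python3 - <<'E'
from h import *
go([.541,-.264,.20],-1.268)
E
```

```text
t 8.25 tcp [ 0.5381 -0.2462  0.2754] F [-0.1765  0.0262  0.0232] yang -1.094058115105942 q [-0.3696  0.2393  0.8807  1.5334 -0.1847  1.4565 -0.5758]
shift cm [-0.5528  1.7189  7.5364] turn 0.17394188489405793
```

Request:
carry_out([
  [[-0.5,1.7,2],0.1],
  [[-0.5,1.7,5],0.174],
  [[-0.5,1.7,7.5],0.174],
  [[-0.5,1.7,7.5],0.174],
])

```text
time: 8.65
tcp_pos: [0.5406, -0.2603, 0.197]
tcp_rot: [-0.001, 0.988, 0.154, -0.003]
force: [0.9, -0.2, 0.8]
finger_gap: 0.0501
finger_force: 0.0
```

```bash
python3 - <<'E'
from h import *
go([.541,-.264,.038],-1.268)
def px(n,X):
    m=cams.camera_model(n);c=m["intrinsics"]@(m["R"]@np.array(X)+m["t"]);return c[:2]/c[2]
N=np.array([.541,-.264,.088]);a=np.array([-.940,-.294,.174])
print("neck",px("wrist",N),"headback",px("wrist",N+.02*a),"collar",px("wrist",N-.02*a),"headfront",px("wrist",N+.043*a))
t=r.get_state()["tcp_pos"];print("tcp",px("wrist",t),"at +.03",px("wrist",t+[0,0,.03]))
cv2.imwrite("pics/w2.png",cams.capture("wrist"))
E
```

```text
t 8.65 tcp [ 0.5406 -0.2603  0.197 ] F [ 0.8949 -0.173   0.7618] yang -1.261201929730199 q [-0.3398  0.3187  0.8921  1.6293 -0.2526  1.322  -0.6693]
shift cm [ 0.0143  0.4158 15.9026] turn 0.006798070269800949
neck [320.346  221.6457] headback [320.1008 249.5775] collar [320.5962 193.1481] headfront [319.8247 281.0214]
tcp [314.0741 286.8576] at +.03 [313.5062 320.1409]
```

View pics/w2.png

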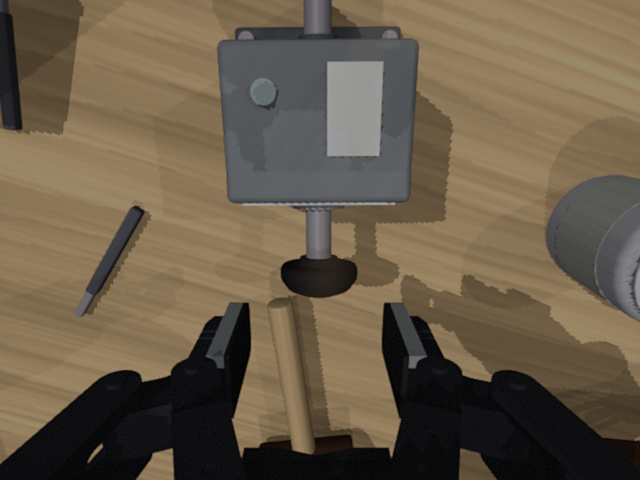

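The wrist view shows the head at (319,275), the stem at (318,235) and the fingers' middle at x≈315, which agrees with the prediction. Now I'll descend.

Request:
carry_out([
  [[0,0.3,0],0],
  [[0,0.3,2],0],
  [[0,0.3,4],0],
  [[0,0.3,6],0],
  [[0,0.3,7],0],
  [[0,0.3,7],0],
])

```text
time: 9.3
tcp_pos: [0.5435, -0.2642, 0.1309]
tcp_rot: [-0.0, 0.988, 0.154, -0.0]
force: [-0.1, 0.3, 0.8]
finger_gap: 0.0504
finger_force: 0.0
```

```bash
python3 - <<'E'
from h import *
go([.541,-.264,.038],-1.268)
E
```

```text
t 9.3 tcp [ 0.5435 -0.2642  0.1309] F [-0.1325  0.2565  0.8059] yang -1.260784377447029 q [-0.3053  0.381   0.8636  1.7061 -0.3082  1.198  -0.6239]
shift cm [-0.2259 -0.0973  9.287 ] turn 0.007215622552970924
```

Request:
carry_out([
  [[-0.2,-0.1,0],0],
  [[-0.2,-0.1,2],0],
  [[-0.2,-0.1,4],0],
  [[-0.2,-0.1,6],0],
  [[-0.2,-0.1,7.5],0],
  [[-0.2,-0.1,8.5],0],
  [[-0.2,-0.1,9.2],0],
  [[-0.2,-0.1,9.2],0],
])

```text
time: 10.1
tcp_pos: [0.5412, -0.2639, 0.0386]
tcp_rot: [-0.0, 0.988, 0.154, -0.0]
force: [-0.0, -0.2, 0.3]
finger_gap: 0.0505
finger_force: 0.0
```

Request:
carry_out([
  [[0,0,0],0],
  [[0,0,0],0],
  [[0,0,0],0],
], jaw=170)

```text
time: 10.4
tcp_pos: [0.5408, -0.2615, 0.0392]
tcp_rot: [-0.002, 0.988, 0.155, -0.001]
force: [-5.6, 8.2, 3.8]
finger_gap: 0.0337
finger_force: 19.7
```

```bash
python3 - <<'E'
from h import *
go([.541,-.264,.038],-1.268)
s=cams.capture("scene");t=cams.capture("wrist")
c=lambda im,x,y,w=80,h=120:cv2.resize(im[y:y+h,x:x+w],(320,480),interpolation=cv2.INTER_CUBIC)
cv2.imwrite("pics/c6.png",np.hstack([c(s,220,190),t[:,80:560]]))
E
```

```text
t 10.4 tcp [ 0.5408 -0.2615  0.0392] F [-5.581   8.1687  3.7994] yang -1.259535454759006 q [-0.2537  0.4783  0.8036  1.7965 -0.3975  1.0392 -0.5582]
shift cm [-0.0612  0.2408  0.1197] turn 0.008464545240993937
```

View pics/c6.png

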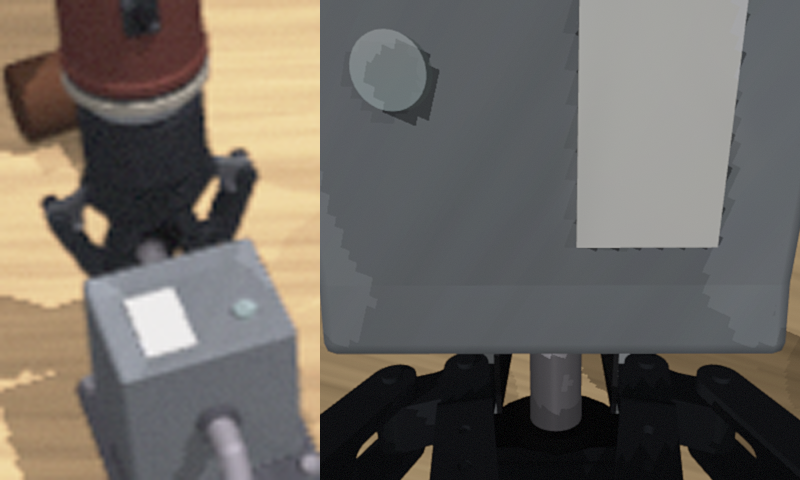

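The fingers stopped at 34 mm, which is probably the 36 mm collar, so they sit too near the panel. I'll open, shift outward and close again.

Request:
carry_out([
  [[0,0,0],0],
  [[0,0,0],0],
  [[-0.3,0,0],0],
  [[-0.7,0,0],0],
  [[-0.7,0,0],0],
], jaw=115)

```text
time: 11.0
tcp_pos: [0.5339, -0.2667, 0.0391]
tcp_rot: [0.0, 0.988, 0.154, -0.0]
force: [0.1, 1.2, 0.4]
finger_gap: 0.0468
finger_force: 0.0
```

Request:
carry_out([
  [[0,0,0],0],
  [[0,0,0],0],
  [[0,0,0],0],
], jaw=170)

```text
time: 11.3
tcp_pos: [0.5347, -0.266, 0.0389]
tcp_rot: [0.0, 0.988, 0.154, 0.0]
force: [0.9, 0.3, 0.4]
finger_gap: 0.0284
finger_force: 0.0
```

Clear now. I'll pull along the axis.

Request:
carry_out([
  [[-0.2,0,0],0],
  [[-0.4,0,-0.1],0],
  [[-0.6,0,-0.1],0],
  [[-0.8,0,-0.1],0],
  [[-1.0,0,-0.2],0],
  [[-1.0,0,-0.2],0],
])

```text
time: 11.9
tcp_pos: [0.5271, -0.2677, 0.0414]
tcp_rot: [-0.0, 0.988, 0.155, 0.002]
force: [5.9, 4.1, 0.1]
finger_gap: 0.0288
finger_force: 0.0
```

Request:
carry_out([
  [[-0.2,0,0],0],
  [[-0.4,0,-0.1],0],
  [[-0.6,0,-0.1],0],
  [[-0.6,0,-0.1],0],
])

```text
time: 12.3
tcp_pos: [0.5211, -0.2699, 0.0427]
tcp_rot: [-0.0, 0.988, 0.155, 0.001]
force: [3.0, 3.2, 2.4]
finger_gap: 0.0279
finger_force: 0.0
```

Request:
carry_out([
  [[-0.2,0,0],0],
  [[-0.4,0,-0.1],0],
  [[-0.6,0,-0.1],0],
  [[-0.6,0,-0.1],0],
])

```text
time: 12.7
tcp_pos: [0.513, -0.2732, 0.0428]
tcp_rot: [-0.0, 0.988, 0.154, -0.0]
force: [-0.4, -0.1, 0.0]
finger_gap: 0.0285
finger_force: 0.0
```

The force has dropped to zero, so it snapped over. I'll back off from the head, open and rise.

Request:
carry_out([
  [[0.3,0,0],0],
  [[0.5,0,0],0],
  [[0.5,0,0],0],
  [[0.5,0,-2],0],
  [[0.5,0,-5],0],
  [[0.5,0,-9],0],
  [[0.5,0,-13],0],
  [[0.5,0,-17],0],
  [[0.5,0,-20],0],
  [[0.5,0,-20],0],
], jaw=105)

```text
time: 13.7
tcp_pos: [0.5201, -0.2726, 0.2472]
tcp_rot: [0.001, 0.988, 0.154, 0.003]
force: [-1.2, -0.9, -0.4]
finger_gap: 0.0501
finger_force: 0.0
```

```bash
python3 - <<'E'
from h import *
def px(n,X):
    m=cams.camera_model(n);c=m["intrinsics"]@(m["R"]@np.array(X)+m["t"]);return c[:2]/c[2]
N=np.array([.541,-.264,.088]);a=np.array([-.940,-.294,.174])
im=cams.capture("wrist")
for d in (0,.016): print(d,"headback px",px("wrist",N+(.02+d)*a),"front",px("wrist",N+(.043+d)*a),"panel-edge ref",px("wrist",N-.02*a))
x=int(px("wrist",N)[0]); col=im[:,x-2:x+3].mean(axis=(1,2)); 
print("column",x,[(i,int(col[i])) for i in range(140,360,5)])
print(r.get_state()["force"])
cv2.imwrite("pics/w3.png",im); cv2.imwrite("pics/s3.png",cams.capture("scene")); cv2.imwrite("pics/t3.png",cams.capture("top"))
E
```

```text
0 headback px [313.2536 203.0458] front [313.0947 231.4092] panel-edge ref [313.5374 152.407 ]
0.016 headback px [313.1427 222.8338] front [312.9858 250.826 ] panel-edge ref [313.5374 152.407 ]
column 313 [(140, 98), (145, 98), (150, 92), (155, 65), (160, 65), (165, 98), (170, 110), (175, 110), (180, 110), (185, 110), (190, 110), (195, 110), (200, 110), (205, 110), (210, 110), (215, 110), (220, 109), (225, 99), (230, 87), (235, 30), (240, 28), (245, 34), (250, 32), (255, 28), (260, 29), (265, 117), (270, 117), (275, 120), (280, 117), (285, 112), (290, 113), (295, 113), (300, 118), (305, 113), (310, 108), (315, 94), (320, 98), (325, 94), (330, 90), (335, 89), (340, 85), (345, 85), (350, 77), (355, 79)]
[ 0.2437  0.3793 -0.6446]
```

```bash
python3 - <<'E'
import cv2,numpy as np
s=cv2.imread("pics/s3.png");g=(s.max(2)<55).astype(np.uint8);roi=np.zeros_like(g);roi[195:265,388:470]=1
n,l,st,c=cv2.connectedComponentsWithStats(g*roi);i=1+st[1:,4].argmax()
p=np.argwhere(l==i)[:,::-1];print(st[i],"left",p[p[:,0].argmin()],"top",p[p[:,1].argmin()],"bottom",p[p[:,1].argmax()])
a,b=cv2.imread("pics/top0.png"),cv2.imread("pics/t3.png")
for k,(x,y,w,h) in dict(hammer=(220,280,45,50),mallet=(412,345,55,45),p0=(285,205,16,55),p1=(150,220,20,50),p2=(322,268,26,58),stake=(288,115,45,45),tin=(485,200,62,50)).items():
    print(k,round(float(cv2.absdiff(a,b)[y:y+h,x:x+w].mean()),1))
E
```

```text
[395 224  70  28 268] left [395 232] top [437 224] bottom [417 251]
hammer 5.2
mallet 40.1
p0 6.2
p1 17.4
p2 16.8
stake 10.9
tin 56.4
```

```bash
python3 - <<'E'
import cv2
a,b=cv2.imread("pics/scene0.png"),cv2.imread("pics/s3.png")
for k,(x,y,w,h) in dict(tin=(130,258,55,58),mallet=(218,196,45,60),p1=(310,230,20,36),p2=(353,265,25,38),stake=(340,340,50,45)).items():
    t=a[y:y+h,x:x+w];m=cv2.matchTemplate(b,t,cv2.TM_CCOEFF_NORMED);_,v,_,l=cv2.minMaxLoc(m);print(k,(x,y),l,round(v,2))
E
```

```text
tin (130, 258) (130, 258) 0.91
mallet (218, 196) (218, 195) 0.87
p1 (310, 230) (310, 230) 0.99
p2 (353, 265) (541, 201) 0.65
stake (340, 340) (340, 340) 0.99
```

```bash
python3 -c "
from cell import r
print(r.close_job())"
```

```text
the job is handed in; nothing more can be done
None
```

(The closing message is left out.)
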